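# Hang up the headset, fit the grinder lid and hold it half turned

## Task

Get the bean grinder on the desk ready to pulse: take off the headset that is parked over it and hang it by its headband over the middle of the stand's horizontal bar, left hanging freely by itself. Then fit the lid into the grinder's mouth with its two lugs down through the two slots, and turn it clockwise (seen from above) half way to the lock click, so that the lid's pointers stand at the round stud, 40 degrees from the slots. The lid springs back when released, so the program finishes while still gripping the lid and holding it at that half turn; never turn it on to the click, and leave the mug, stapler, tape roll and eraser where they are.

Things in the scene. Friction and masses are not known exactly. Their poses are not given: they have to be found in the camera images.
- headset: Rigid headset, black arch with two round ear cups, 0.14-0.26 kg. Origin: middle of the underside of the grey cushion on top of the band; z up. Cushion 50 mm along x, 24 along y (grip from above across y), z 0 to 26. Cups of 66 mm diameter at x = +-54 to +-82, lowest point z = -121. Starts astride the grinder, origin 141 mm above the desk; hung, the cushion lies on the bar.
- rail: Headset stand, fixed: a round steel bar 14 mm in diameter, 200 mm long, on two posts with round feet. Origin on the desk under the bar's middle; the bar runs along y, its top 157 mm above the desk. A hung headset has its y along the bar (either way round), near the middle between the posts.
- rail_mid (a point): Middle of the bar, on its axis, 150 mm above the desk.
- grinder: Bean grinder, fixed: round grey body 94 mm in diameter, 128 mm tall, bright collar round its open mouth. Origin: centre of its underside. Mouth hole of radius 33 mm with two slots 16 mm wide, out to radius 40, on its +x and -x sides. Outside the collar: one raised rib at each slot, 40 degrees clockwise of it a round stud (half turn), 80 degrees clockwise two ribs (lock).
- mouth (a point): Centre of the channel floor in the grinder's mouth, 115 mm above the desk; axes as the grinder's. The seated lid's origin lies here. The collar's top is 13 mm higher; its lips are 5 mm thick with an 8 mm high channel under them.
- lid: Round black lid, 0.1-0.2 kg, upright on the desk. Origin: centre of its underside. Plug 56 mm in diameter; at its bottom two lugs 10 mm wide, 5 tall, out to radius 37 on the +x and -x sides; cap 88 mm wide at z 14 to 20, a small pointer on its rim over each lug; grip bar on top along x, 60 long, 20 wide (y), z 19 to 49. Both ways round are equal. In the slots it sinks to the channel floor.
- bar (a point): Point in the lid's grip bar on the lid's axis, 43 mm above the lid's origin: a good height for the TCP.
- drive (a joint): Sprung ring in the grinder's channel, rad, pushed clockwise by the lid's lugs: 0 at rest, 0.61 at the half turn (the lid turns about 0.09, the play of its lugs, before the ring moves). Spring 0.04 N m at 0, 0.09 at 0.61, so a released lid turns back. A ball catch is felt from about 0.85 and clicks at about 1.3; stop at 1.45.
- screen_corner (a point): Nearest lower corner of the big monitor's screen (fixed, solid, 110 to 470 mm above the desk), at its right end. From here the screen runs back and to the left, along (0.53, 0.85) in x, y, for 780 mm. Keep the wrist and what it carries clear of it when passing between the grinder and the stand.
- mug: Blue mug with a handle, 92x127x95 mm, origin at the centre of its underside. To be left alone.
- stapler: Stapler, 36x150x51 mm, origin at the centre of its underside. To be left alone.
- tape: Small tape roll lying flat, 49x49x19 mm, origin at the centre of its underside. To be left alone.
- eraser: Small eraser, 20x42x13 mm, origin at the centre of its underside. To be left alone.
Not all that is in view belongs to the job. Leave any yellow look-alike of the grinder alone.

How it is judged:
By the outcome, as a careful person would: the job done as asked, in the order asked, and still so for the second after the job is handed in, while the arm keeps its last pose, push and grip.
It also fails if it takes over 72 s, if anything falls off the work surface, if the arm or the gripper's body presses on something with over 40 N, if the wrist force passes 120 N, or if a joint passes its speed limit or range.

## Robot

A 7-joint arm with a two-finger parallel gripper is mounted at the origin on a cart in front of the work surface, level with it; the furniture and walls round the work are solid. World frame = base frame: x ahead of the robot, y to its left, z up, the work surface at z = 0. Lengths are in m, angles in rad, forces in N, time in s.
With the tool pointing down it reaches from about 0.35 to 0.9 m from the base axis. Payload 8.1 kg.
Tool frame: the origin (TCP) lies between the finger pads, 19 mm behind the fingertips; this is the grasp point; z points along the fingers, y is the line along which they close (so a half turn about z gives the same grasp; the last joint's range is limited). The gripper opens to 85 mm and grips with 20 to 120 N. Pads are 22 mm wide; open, the fingers measure 114 mm over their backs; the gripper's body (76 mm by 85 mm) begins 54 mm behind the grasp point. The pads swing forward as they close: fully open they stand 13 mm farther back than shut.
Start: joints at [1.117, 0.434, 0.025, 1.573, -0.012, 1.134, -0.075], TCP at [0.215, -0.587, 0.25] pointing down, gripper open.
Joint ranges: [-2.62, 2.62], [-0.44, 2.09], [-1.27, 1.32], [0.08, 2.57], [-1.32, 4.46], [0.12, 2], [-2.74, 2.74]. Speed limits (rad/s): [2.22, 2.22, 3.01, 3.01, 3.14, 3.14, 3.14].

## Interface

Orientations are given as a unit quaternion [x, y, z, w].
In Python, from bench import arm gives the robot as it stands.
- The arm moves only by the tool arm_command, never from a script. Its argument "moves" is a list of rows, each a list of 7 numbers: the turn, a rotation vector about the tool's x, y, z in degrees, then the shift along the tool's x, y, z in mm, then the finger opening in mm, from 0 to 85.4. A call has 1 to 12 rows; each row shifts and turns the commanded pose from where the row before left it, along the tool's axes as they then stand; what a row does not reach is not made up. A row lasts 1/12 s, in which the tool goes at most 41.7 mm and 7.16 degrees, less where a joint would pass 70% of its speed; a pose out of reach is approached as far as the arm can. A call with a gripper value outside its range is refused whole. The fingers move at their own pace and stop on an object; "squeeze" is the grip in N (left out, the last holds). Time passes only in rows, so rows that do not move let the fingers close. It gives the time, the measured TCP pose, the force, the opening and the grip force at its end, in the units of the state.
- arm.get_obs(): the state, without advancing time (a new reading comes with each control period).
- arm.get_image(name): name is "scene" or "top" or "wrist"; returns a dict with "image" (480x640x3 uint8, red, green, blue), "vertical_fov" (degrees; the focal length in pixels is half the picture's height over the tangent of half this angle, whatever the lens; pixels are square), "cx", "cy" (the principal point, pixels), "k1" (the pictures are not rectified: a ray, as slopes to the right and down, at radius r is drawn at 1 + k1 r^2 times it, then the intrinsics apply), "rvec" (rotation vector, rad) and "tvec" (3), from world to camera coordinates, as OpenCV has them; the wrist camera has in their place "mount" (4x4, takes a point from camera to tool coordinates, whose origin is the TCP and whose axes are the flange's). Camera axes: x right, y down, z forward; pixel columns grow to the right and rows downward; lengths in m; the calibration is good to about 2 mm. A picture is of the moment at which its call begins: read the wrist's pose just before it. There is no depth.
- arm.hand_in(): hands the job in; it is judged then, once.
The state is a dict: "clock": time; "q": joint angles; "qvel": joint speeds; "effort": joint torques, N m; "tcp_pos": TCP position; "eef_rot": TCP orientation; "wrist_force": force on the tool from outside, world axes, zero at the start; "moment": the same for the moment, N m; "gripper_width": finger opening in m; "grip_force": force on a finger pad.
Only numpy, scipy, OpenCV 4.12 (cv2) and the standard library are available. Lean on these libraries where they do the work, as an engineer would, in place of code of your own. Each camera call takes 0.05 s, during which the arm holds its last target. There are 200 camera calls.

## Working session

There is one attempt and no reset: what is moved stays moved. The work goes in short steps, Python scripts to look and compute and a tool call to move; the robot and the scene stay as the last step left them, time stands still between calls to the robot, and variables do not carry over. Pictures are saved under pics/ and viewed, at most 10 in all, crops included, and the job is handed in when it is done.

Besides the shell and the picture viewer there is one more tool, called after ">>>" in YAML: its name, and indented under it one key for each argument. arm_command: Moves the arm, as the interface text tells. Its arguments: {"type":"object","properties":{"moves":{"type":"array","items":{"type":"array","items":{"type":"number"}}},"squeeze":{"type":"number"}},"required":["moves"]}

```bash
mkdir -p pics; cat > h.py <<'E'
import numpy as np, cv2
from scipy.spatial.transform import Rotation as R
from bench import arm
def cam(name):
    o=arm.get_obs(); d=arm.get_image(name)
    f=240/np.tan(np.radians(d["vertical_fov"])/2)
    if "mount" in d:
        T=np.eye(4);T[:3,:3]=R.from_quat(o["eef_rot"]).as_matrix();T[:3,3]=o["tcp_pos"]
        C=T@np.array(d["mount"])
    else:
        Rm=R.from_rotvec(np.ravel(d["rvec"])).as_matrix();C=np.eye(4);C[:3,:3]=Rm.T;C[:3,3]=-Rm.T@np.ravel(d["tvec"])
    return dict(im=d["image"],f=f,cx=d["cx"],cy=d["cy"],k1=d["k1"],C=C)
def ray(c,u,v):
    K=np.array([[c["f"],0,c["cx"]],[0,c["f"],c["cy"]],[0,0,1]])
    p=cv2.undistortPoints(np.array([[[u,v]]],float),K,np.array([c["k1"],0,0,0,0.]))[0,0]
    # opencv model: xd = x(1+k1 r^2)
    d=c["C"][:3,:3]@np.array([p[0],p[1],1]);return c["C"][:3,3],d/np.linalg.norm(d)
def onz(c,u,v,z):
    o,d=ray(c,u,v);return o+d*(z-o[2])/d[2]
def proj(c,P):
    p=np.linalg.inv(c["C"])@np.append(P,1);x,y=p[0]/p[2],p[1]/p[2];s=1+c["k1"]*(x*x+y*y)
    return np.array([c["f"]*x*s+c["cx"],c["f"]*y*s+c["cy"]])
def tri(a,b):
    (o1,d1),(o2,d2)=a,b
    A=np.stack([d1,-d2],1);s=np.linalg.lstsq(A,o2-o1,rcond=None)[0]
    p,q=o1+d1*s[0],o2+d2*s[1];return (p+q)/2,np.linalg.norm(p-q)
def save(c,n):cv2.imwrite("pics/"+n,c["im"][:,:,::-1])
E
python3 - <<'E'
from h import *
import pickle
for n in("scene","top","wrist"):
    c=cam(n);pickle.dump(c,open(n+".pkl","wb"));save(c,n+"0.png");print(n,c["f"],c["k1"],c["C"].round(3).tolist())
o=arm.get_obs();print({k:np.round(v,3).tolist() for k,v in o.items()})
a=cv2.imread("pics/scene0.png");b=cv2.imread("pics/top0.png")
E
```

```text
scene 567.6649455409305 -0.07368864939200563 [[0.507, -0.341, 0.792, -0.381], [-0.861, -0.227, 0.454, -0.588], [0.025, -0.912, -0.409, 0.602], [0.0, 0.0, 0.0, 1.0]]
top 502.3568237939726 -0.04211604072167936 [[-0.017, -0.993, 0.114, 0.404], [-1.0, 0.014, -0.021, -0.047], [0.02, -0.114, -0.993, 1.373], [0.0, 0.0, 0.0, 1.0]]
wrist 405.6466777691145 0.011910181960462552 [[0.343, -0.892, -0.294, 0.291], [-0.939, -0.327, -0.106, -0.56], [-0.001, 0.313, -0.95, 0.374], [0.0, 0.0, 0.0, 1.0]]
{'clock': 0.15, 'q': [1.117, 0.435, 0.025, 1.574, -0.012, 1.134, -0.075], 'qvel': [0.001, -0.001, 0.0, -0.002, -0.0, -0.001, 0.001], 'effort': [0.002, -67.088, 1.026, -31.644, 0.016, 0.009, 0.0], 'tcp_pos': [0.215, -0.587, 0.249], 'eef_rot': [0.985, 0.174, -0.0, -0.001], 'wrist_force': [0.576, -0.209, 0.283], 'moment': [0.034, -0.0, 0.044], 'grip_force': 0.0, 'gripper_width': 0.085}
```

View pics/scene0.png

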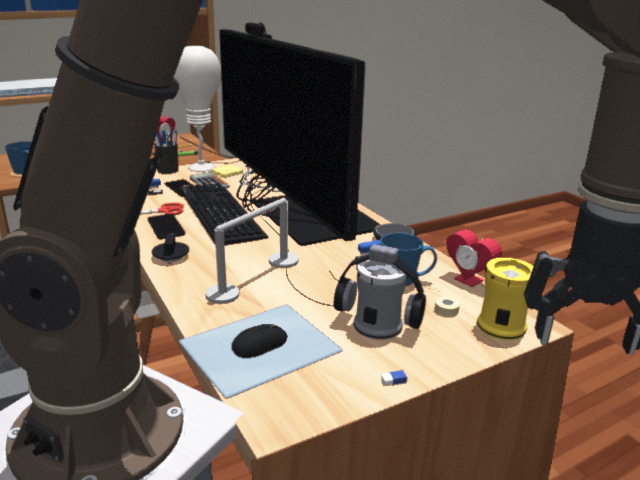

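View pics/top0.png

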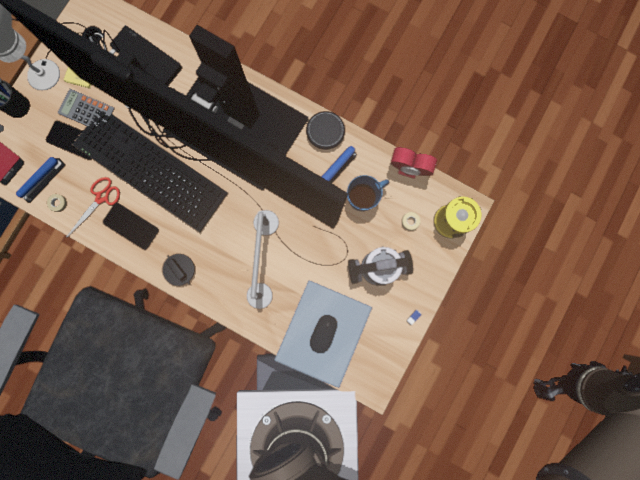

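The scene view shows the headset astride the grey grinder at about (380,290), the stand bar from (220,230) to (285,203) and the lid at (170,248). In the top view they are at (382,265), (260,222–295) and (179,270).

```bash
python3 - <<'E'
from h import *
import pickle
t=pickle.load(open("top.pkl","rb"));s=pickle.load(open("scene.pkl","rb"))
def cr(c,x,y,w,h,k):return cv2.resize(c["im"][y:y+h,x:x+w,::-1],None,fx=k,fy=k,interpolation=cv2.INTER_CUBIC)
A=cr(t,340,230,80,60,5);B=cr(t,150,245,80,60,5);C=cr(t,225,200,80,120,2.5);D=cr(s,330,240,100,100,4)[:300]
D=cv2.resize(cr(s,330,240,107,100,3),(400,300))
im=np.vstack([np.hstack([A,B]),np.hstack([cv2.resize(cr(t,220,200,80,110,2.7),(400,300)),cr(s,325,240,107,80,3.75)[:300,:400]])])
cv2.imwrite("pics/crop1.png",im)
for n,u,v,z in[("cush",382,265,.165),("lid",179,270,.02),("lidtop",178,267,.049),("bar1",262,222,.157),("bar2",258,295,.157),("foot1",265,223,0),("foot2",260,297,0)]:print(n,onz(t,u,v,z).round(3))
for n,u,v,z in[("lid",171,251,.02),("bar1",221,232,.157),("bar2",284,203,.157),("cush",384,254,.165)]:print("s",n,onz(s,u,v,z).round(3))
E
```

```text
cush [ 0.474 -0.217  0.165]
lid [0.477 0.309 0.02 ]
lidtop [0.483 0.305 0.049]
bar1 [0.584 0.073 0.157]
bar2 [0.407 0.083 0.157]
foot1 [0.604 0.08  0.   ]
foot2 [0.401 0.094 0.   ]
s lid [0.467 0.3   0.02 ]
s bar1 [0.381 0.071 0.157]
s bar2 [0.576 0.057 0.157]
s cush [ 0.451 -0.238  0.165]
```

View pics/crop1.png

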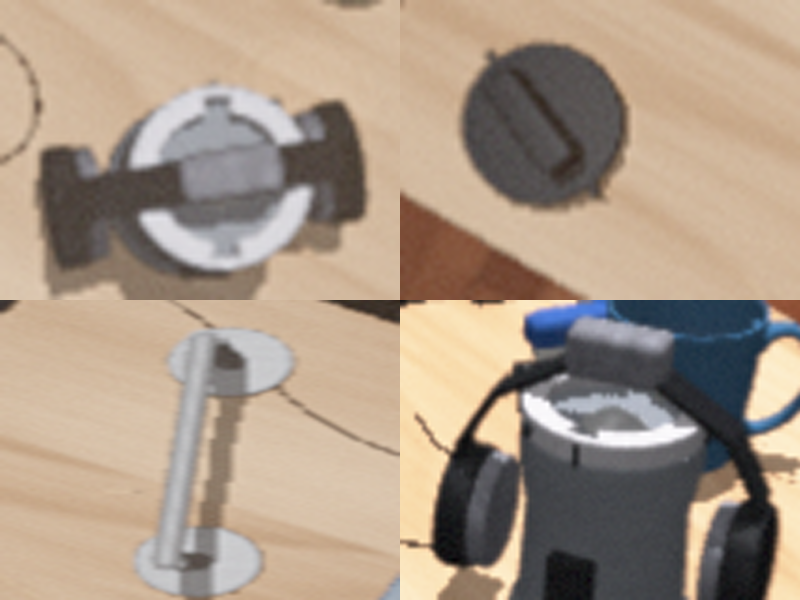

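The crop shows the cushion centre at top-view (386,264). The slots are at (383.4,250) and (385.6,280), and the lid's pointers at (168,256) and (190.6,284). The bar's ends are at (260.6,213) and (253.6,297).

```bash
python3 - <<'E'
from h import *
import pickle
t=pickle.load(open("top.pkl","rb"));s=pickle.load(open("scene.pkl","rb"))
def p(n,u,v,z):
    q=onz(t,u,v,z);print(n,q.round(4));return q
ang=lambda a,b:np.degrees(np.arctan2(*(b-a)[1::-1])).round(1)
c=p("cush",386.2,264.4,.167);a=p("ca",376.6,265.6,.167);b=p("cb",396,263,.167);print(ang(a,b))
a=p("s1",383.4,250,.128);b=p("s2",385.6,280,.128);print(ang(b,a),(a+b)/2)
p("collar",384,265.6,.128)
p("lid",179,270,.02);a=p("p1",168,256,.017);b=p("p2",190.6,284,.017);print(ang(b,a),(a+b)/2,np.linalg.norm(a-b))
a=p("b1",260.6,213,.157);b=p("b2",253.6,297,.157);print(ang(b,a),(a+b)/2,np.linalg.norm(a-b))
# scene cross: cushion crop (620,355)->
print("cush tri",tri(ray(t,386.2,264.4),ray(s,325+220/3.75,240+50/3.75)))
print("screen corner-ish s",onz(s,355,235,.11), onz(t,340,222,.11))
o=arm.get_obs();print(R.from_quat(o["eef_rot"]).as_matrix().round(3))
E
```

```text
cush [ 0.4747 -0.2267  0.167 ]
ca [ 0.4722 -0.2034  0.167 ]
cb [ 0.4777 -0.2505  0.167 ]
-83.3
s1 [ 0.513  -0.2266  0.128 ]
s2 [ 0.4383 -0.2298  0.128 ]
2.5 [ 0.47568172 -0.22820985  0.128     ]
collar [ 0.4741 -0.2269  0.128 ]
lid [0.4767 0.3094 0.02  ]
p1 [0.515  0.3405 0.017 ]
p2 [0.4388 0.2785 0.017 ]
39.1 [0.4769152  0.30953453 0.017     ] 0.09825875269202908
b1 [0.6058 0.076  0.157 ]
b2 [0.4019 0.0934 0.157 ]
-4.9 [0.50385618 0.0846674  0.157     ] 0.20464253364313445
cush tri (array([ 0.47524074, -0.22819771,  0.15369702]), np.float64(0.0010704343262178003))
screen corner-ish s [ 0.60533596 -0.1042601   0.11      ] [ 0.5876969  -0.12068165  0.11      ]
[[ 0.939  0.344 -0.001]
 [ 0.344 -0.939  0.001]
 [-0.    -0.001 -1.   ]]
```

>>> arm_command:
  moves:
    - [0,0,0,15,-10,-4,85]
    - [0,0,0,30,-20,-4,85]
    - [0,0,0,33,-22.5,-4,85]
    - [0,0,0,33,-22.5,0,85]
    - [0,0,0,33,-22.5,0,85]
    - [0,0,0,33,-22.5,0,85]
    - [0,0,0,33,-22.5,0,85]
    - [0,0,0,33,-22.5,0,85]
    - [0,0,0,33,-22.5,0,85]
    - [0,0,0,33,-22.5,0,85]
    - [0,0,0,33,-22.5,0,85]
    - [0,0,0,26,-17,0,85]

```text
clock: 1.15
tcp_pos: [0.4761, -0.2229, 0.2621]
eef_rot: [0.984, 0.176, 0.0, -0.0]
wrist_force: [1.7, -0.3, 0.3]
gripper_width: 0.0848
grip_force: 0.0
```

>>> arm_command:
  moves:
    - [0,0,-6,0,0,0,85]
    - [0,0,-7,0,0,0,85]
    - [0,0,-7,0,0,0,85]
    - [0,0,-7,0,0,0,85]
    - [0,0,-7,0,0,0,85]
    - [0,0,-7,0,0,0,85]
    - [0,0,-7,0,0,0,85]
    - [0,0,-7,0,0,0,85]
    - [0,0,-7,0,0,0,85]
    - [0,0,-7,0,0,0,85]
    - [0,0,-7,0,0,0,85]
    - [0,0,0,0,0,0,85]

```text
clock: 2.15
tcp_pos: [0.4744, -0.2263, 0.2618]
eef_rot: [0.666, 0.746, -0.0, -0.0]
wrist_force: [-0.2, 0.2, -0.6]
gripper_width: 0.0853
grip_force: 0.0
```

```bash
cat >> h.py <<'E'
def to(P,yaw):
    "prints the tool-axis shift (mm) at present axes and turn (deg about tool z) to reach P, tool y at yaw"
    o=arm.get_obs();M=R.from_quat(o["eef_rot"]).as_matrix()
    y=np.degrees(np.arctan2(M[1,1],M[0,1]));dy=(yaw-y+180)%360-180
    M2=R.from_euler("z",dy,degrees=True).as_matrix()@M;d=(np.array(P)-o["tcp_pos"])*1000
    print("t",o["clock"],"tcp",np.round(o["tcp_pos"],4),"yaw",y.round(1),"tilt z",M[:,2].round(4),"turn",round(-dy,1),"shift after turn",(M2.T@d).round(1),"now",(M.T@d).round(1),"q",np.round(o["q"],2),"F",np.round(o["wrist_force"],1),"w",round(o["gripper_width"],4),"g",round(o["grip_force"],1))
E
python3 - <<'E'
from h import *
to([.475,-.228,.163],6.7)
c=cam("wrist");save(c,"w1.png");import pickle;pickle.dump(c,open("w1.pkl","wb"))
for P in([.475,-.228,.167],[.513,-.2266,.128],[.438,-.23,.128]):print(proj(c,P))
E
```

```text
t 2.15 tcp [ 0.4744 -0.2263  0.2618] yaw 6.4 tilt z [-5.e-04  2.e-04 -1.e+00] turn -0.3 shift after turn [-1.8  0.5 98.8] now [-1.8  0.5 98.8] q [ 0.67  0.3  -0.41  1.77  0.13  1.1   0.32] F [-0.2  0.2 -0.6] w 0.0853 g 0.0
[321.0827398  255.00780853]
[377.6979049  238.77190299]
[265.64402378 231.63666695]
```

View pics/w1.png

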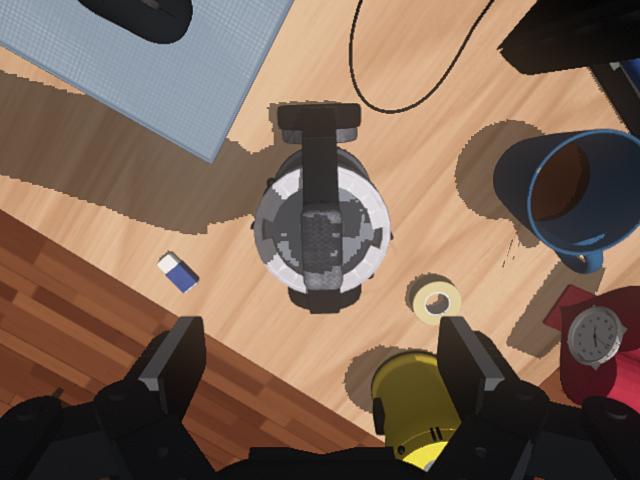

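The wrist view shows the cushion at about (322,245), as predicted, between the fingertips (200 and 445, midpoint 322). Descending.

>>> arm_command:
  moves:
    - [0,0,0,-2,0.5,20,85]
    - [0,0,0,0,0,25,85]
    - [0,0,0,0,0,25,70]
    - [0,0,0,0,0,18,55]
    - [0,0,0,0,0,11,50]
    - [0,0,0,0,0,0,15]
    - [0,0,0,0,0,0,15]
    - [0,0,0,0,0,0,15]
    - [0,0,0,0,0,0,15]
    - [0,0,0,0,0,0,15]
    - [0,0,0,0,0,0,15]
  squeeze: 40

```text
clock: 3.12
tcp_pos: [0.4757, -0.2283, 0.1637]
eef_rot: [0.669, 0.744, 0.0, 0.001]
wrist_force: [-0.4, 0.6, -0.8]
gripper_width: 0.0234
grip_force: 40.3
```

>>> arm_command:
  moves:
    - [0,0,0,0,0,-5,15]
    - [0,0,0,0,0,-12,15]
    - [0,0,0,0,0,-20,15]
    - [0,0,0,0,0,-25,15]
    - [0,0,0,0,0,-25,15]
    - [0,0,0,0,0,-25,15]
    - [0,0,0,0,0,-25,15]
    - [0,0,0,0,0,-25,15]
    - [0,0,0,0,0,-15,15]
    - [0,0,0,0,0,-8,15]
    - [0,0,0,0,0,0,15]

```text
clock: 4.03
tcp_pos: [0.476, -0.2282, 0.35]
eef_rot: [0.669, 0.744, 0.0, 0.002]
wrist_force: [-0.7, 0.0, -1.8]
gripper_width: 0.0233
grip_force: 40.3
```

```bash
python3 - <<'E'
from h import *
to([.45,-.08,.347],-4.9)
to([.504,.085,.347],-4.9)
t=cam("top");s=cam("scene");w=cam("wrist")
cv2.imwrite("pics/l.png",np.vstack([np.hstack([cv2.resize(t["im"][200:300,320:453,::-1],(400,300)),cv2.resize(s["im"][140:290,300:500,::-1],(400,300))]),cv2.resize(w["im"][:,:,::-1],(400,300)).repeat(1,0) if 0 else np.hstack([cv2.resize(w["im"][:,:,::-1],(400,300)),cv2.resize(t["im"][200:305,220:360,::-1],(400,300))])]))
E
```

```text
t 4.0333 tcp [ 0.476  -0.2282  0.35  ] yaw 6.1 tilt z [ 0.003  -0.0014 -1.    ] turn 11.0 shift after turn [145.5 -38.6   2.6] now [150.2 -10.1   2.7] q [ 0.68  0.24 -0.41  1.63  0.1   1.29  0.35] F [-0.7  0.  -1.8] w 0.0233 g 40.3
t 4.0333 tcp [ 0.476  -0.2282  0.35  ] yaw 6.1 tilt z [ 0.003  -0.0014 -1.    ] turn 11.0 shift after turn [314.5   1.1   2.5] now [308.5  61.1   2.6] q [ 0.68  0.24 -0.41  1.63  0.1   1.29  0.35] F [-0.7  0.  -1.8] w 0.0233 g 40.3
```

View pics/l.png

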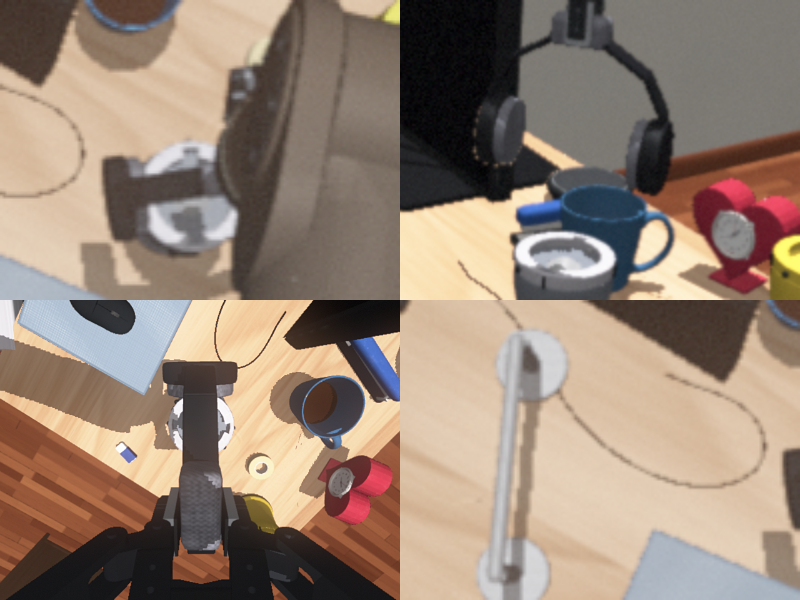

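The headset hangs level in the fingers and the grinder mouth is clear at (190,195) in the crop. The bar runs from (262,212) to (254,297) in the top view, as before.

>>> arm_command:
  moves:
    - [0,0,3,0,0,0,15]
    - [0,0,5,0,0,0,15]
    - [0,0,3,0,0,0,15]
    - [0,0,0,8,-2,0,15]
    - [0,0,0,16,-5,0,15]
    - [0,0,0,24,-7,0,15]
    - [0,0,0,24,-7,0,15]
    - [0,0,0,24,-7,0,15]
    - [0,0,0,24,-7,0,15]
    - [0,0,0,24,-4,0,15]
    - [0,0,0,20,4,0,15]
    - [0,0,0,20,5,0,15]

```text
clock: 5.18
tcp_pos: [0.4597, -0.0395, 0.3478]
eef_rot: [0.735, 0.678, -0.0, -0.0]
wrist_force: [-0.0, 0.0, -1.4]
gripper_width: 0.0234
grip_force: 40.3
```

>>> arm_command:
  moves:
    - [0,0,0,24,6,0,15]
    - [0,0,0,24,6,0,15]
    - [0,0,0,24,6,0,15]
    - [0,0,0,24,6,0,15]
    - [0,0,0,20,5,0,15]
    - [0,0,0,10,3,0,15]
    - [0,0,0,4,0,0,15]
    - [0,0,0,0,0,0,15]
    - [0,0,0,0,0,0,15]

```text
clock: 5.93
tcp_pos: [0.5037, 0.0837, 0.3478]
eef_rot: [0.737, 0.676, -0.001, 0.0]
wrist_force: [0.5, -0.5, -0.9]
gripper_width: 0.0233
grip_force: 40.3
```

```bash
python3 - <<'E'
from h import *
to([.504,.085,.177],-4.9)
w=cam("wrist");s=cam("scene")
for x,y in((.6025,.076),(.403,.093)):print(proj(w,[x,y,.157]),proj(s,[x,y,.157]))
cv2.imwrite("pics/r.png",np.hstack([w["im"][:,:,::-1],s["im"][100:340,160:320,::-1].repeat(2,0)])) if 0 else cv2.imwrite("pics/r.png",np.hstack([cv2.resize(w["im"][:,:,::-1],(480,360)),s["im"][0:360,160:460,::-1]]))
E
```

```text
t 5.9333 tcp [0.5037 0.0837 0.3478] yaw -4.9 tilt z [-6.e-04 -9.e-04 -1.e+00] turn -0.0 shift after turn [  1.4   0.3 170.8] now [  1.4   0.3 170.8] q [ 0.22  0.24 -0.6   1.65  0.14  1.29 -0.49] F [ 0.5 -0.5 -0.9] w 0.0233 g 40.3
[444.66616929 210.13683489] [283.44721018 197.68838427]
[194.06321496 210.2697994 ] [219.39365717 225.58600924]
```

View pics/r.png

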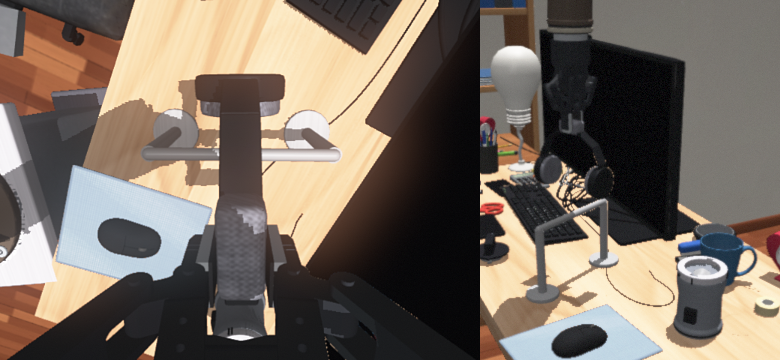

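The wrist view shows the bar's ends at about (193,205) and (452,207) in full-size pixels, 4 px above the prediction. I'll measure the bar's silhouette precisely in this view and check that line in scene.

```bash
python3 - <<'E'
from h import *
w=cam("wrist");s=cam("scene");g=w["im"].astype(int)
hs=cv2.cvtColor(w["im"],cv2.COLOR_RGB2HSV)
for u in(215,245,270,370,390):
    col=hs[188:225,u];m=np.where(col[:,1]<50)[0]+188
    print(u,m.min(),m.max(),len(m),onz(w,u,(m.min()+m.max())/2,.15).round(4))
print("ends",onz(w,193,205,.15),onz(w,452,207,.15))
hs=cv2.cvtColor(s["im"],cv2.COLOR_RGB2HSV)
for u in(235,245,255,265,275):
    col=hs[195:240,u];m=np.where(col[:,1]<50)[0]+195
    print(u,m,onz(s,u,(m.min()+m.max())/2,.15).round(4))
E
```

```text
215 188 212 25 [0.4194 0.098  0.15  ]
245 188 212 25 [0.4436 0.0959 0.15  ]
270 197 223 20 [0.4627 0.0858 0.15  ]
370 198 213 16 [0.5444 0.0825 0.15  ]
390 188 213 26 [0.5607 0.0852 0.15  ]
ends [0.40087589 0.0954146  0.15      ] [0.61083767 0.07536007 0.15      ]
235 [200 201 202 203 204 205 206 207 208 209 210 211 212 213 214 215 216 217
 218 219 220 221 222 223 224 225 226 227 228 229 230 231 232 233 234 235
 236 237 238 239] [0.4572 0.0975 0.15  ]
245 [196 197 198 199 200 201 205 206 211 212 213 214 215 216 217 218 219 220
 221 222 223 224 225 226 227 228 229 230 231 232 233 234 235 236 237 238
 239] [0.4771 0.0871 0.15  ]
255 [200 201 203 210 211 212 213 214 215 223 224 225 226 227 228 229 230 231
 232 233 234 235 236 237 238] [0.4821 0.0652 0.15  ]
265 [200 201 202 203 204 205 206 207 208 209 210 211 214 234 235 236 237] [0.4956 0.0497 0.15  ]
275 [195 196 198 199 200 201 202 203 204 205 206 207 208 209 210 211 212 213
 214 215 216 217 218 219 220 221 222] [0.553  0.0645 0.15  ]
```

>>> arm_command:
  moves:
    - [0,0,0,2.3,0.5,10,15]
    - [0,0,0,0,0,20,15]
    - [0,0,0,0,0,25,15]
    - [0,0,0,0,0,25,15]
    - [0,0,0,0,0,25,15]
    - [0,0,0,0,0,25,15]
    - [0,0,0,0,0,18,15]
    - [0,0,0,0,0,10,15]
    - [0,0,0,0,0,5,15]
    - [0,0,0,0,0,2,15]
    - [0,0,0,0,0,1,15]
    - [0,0,0,0,0,0,15]

```text
clock: 7.13
tcp_pos: [0.5054, 0.087, 0.1827]
eef_rot: [0.737, 0.676, 0.001, 0.0]
wrist_force: [-0.0, 0.7, -2.1]
gripper_width: 0.0232
grip_force: 40.3
```

```bash
python3 - <<'E'
from h import *
to([.504,.086,.18],-4.9)
E
```

```text
t 7.1333 tcp [0.5054 0.087  0.1827] yaw -4.9 tilt z [ 1.4e-03  3.0e-04 -1.0e+00] turn -0.0 shift after turn [-1.1 -1.4  2.7] now [-1.1 -1.4  2.7] q [ 0.16  0.39 -0.57  1.89  0.26  0.93 -0.61] F [-0.   0.7 -2.1] w 0.0232 g 40.3
```

>>> arm_command:
  moves:
    - [0,0,0,-0.8,0,1,15]
    - [0,0,0,0,0,1,15]
    - [0,0,0,0,0,1,15]
    - [0,0,0,0,0,0.5,15]
    - [0,0,0,0,0,0,15]

```text
clock: 7.55
tcp_pos: [0.5053, 0.086, 0.18]
eef_rot: [0.737, 0.676, 0.0, 0.001]
wrist_force: [-5.2, -1.9, 12.4]
gripper_width: 0.0232
grip_force: 42.3
```

Contact is made, with 12 N upward. Releasing and lifting.

>>> arm_command:
  moves:
    - [0,0,0,0,0,-0.6,15]
    - [0,0,0,0,0,0,26]
    - [0,0,0,0,0,0,32]
    - [0,0,0,0,0,0,40]
    - [0,0,0,0,0,0,50]
    - [0,0,0,0,0,-4,55]
    - [0,0,0,0,0,-12,60]
    - [0,0,0,0,0,-25,60]
    - [0,0,0,0,0,-30,60]
    - [0,0,0,0,0,-30,85]
    - [0,0,0,0,0,-25,85]
    - [0,0,0,0,0,0,85]

```text
clock: 8.55
tcp_pos: [0.5069, 0.0871, 0.3104]
eef_rot: [0.737, 0.676, 0.003, 0.002]
wrist_force: [0.2, 0.5, 0.4]
gripper_width: 0.0849
grip_force: 0.0
```

```bash
python3 - <<'E'
from h import *
to([.477,.3095,.30],-50.9)
w=cam("wrist");s=cam("scene");t=cam("top")
cv2.imwrite("pics/r2.png",np.hstack([cv2.resize(w["im"][:,:,::-1],(480,360)),s["im"][0:360,160:460,::-1]]))
E
```

```text
t 8.55 tcp [0.5069 0.0871 0.3104] yaw -4.9 tilt z [ 0.0077  0.0015 -1.    ] turn 46.0 shift after turn [ 117.1 -191.5    9.2] now [219.  -48.8  10.5] q [ 0.21  0.26 -0.6   1.72  0.16  1.2  -0.52] F [0.2 0.5 0.4] w 0.0849 g 0.0
```

View pics/r2.png

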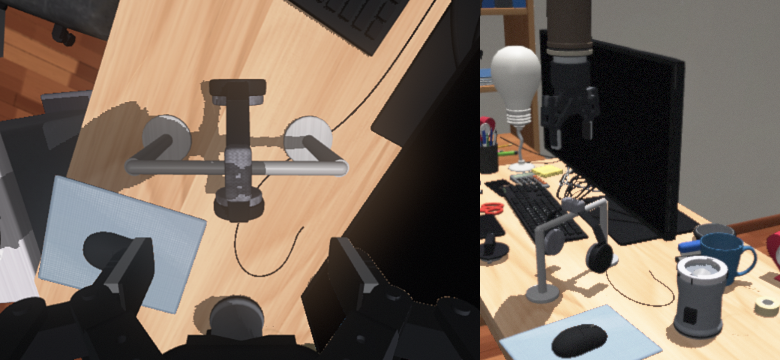

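The headset hangs by its cushion at the bar's middle, seen in the wrist view at (238,165) and in the scene crop at (575,215). On to the lid.

>>> arm_command:
  moves:
    - [0,0,0,12,-3,0,85]
    - [0,0,0,24,-5,0,85]
    - [0,0,0,30,-7,0,85]
    - [0,0,0,33,-7,0,85]
    - [0,0,0,33,-7,0,85]
    - [0,0,0,33,-7,0,85]
    - [0,0,0,28,-7,10,85]
    - [0,0,0,18,-4,20,85]
    - [0,0,0,8,-2,25,85]

```text
clock: 9.45
tcp_pos: [0.4733, 0.3123, 0.2494]
eef_rot: [0.735, 0.678, 0.001, -0.001]
wrist_force: [0.1, -0.1, -0.7]
gripper_width: 0.0848
grip_force: 0.0
```

>>> arm_command:
  moves:
    - [0,0,6,0,0,20,85]
    - [0,0,7,0,0,20,85]
    - [0,0,7,0,0,15,85]
    - [0,0,7,0,0,10,85]
    - [0,0,7,0,0,0,85]
    - [0,0,7,0,0,0,85]
    - [0,0,5,0,0,0,85]
    - [0,0,0,0,0,0,85]
    - [0,0,0,0,0,0,85]

```text
clock: 10.2
tcp_pos: [0.4741, 0.308, 0.184]
eef_rot: [0.942, 0.336, -0.001, 0.0]
wrist_force: [-0.2, -0.1, 0.2]
gripper_width: 0.0851
grip_force: 0.0
```

```bash
python3 - <<'E'
from h import *
to([.477,.3095,.043],-50.9)
w=cam("wrist");save(w,"w3.png");import pickle;pickle.dump(w,open("w3.pkl","wb"))
for P in([.477,.3095,.049],[.515,.3405,.017],[.4388,.2785,.017]):print(proj(w,P))
E
```

```text
t 10.2 tcp [0.4741 0.308  0.184 ] yaw -50.7 tilt z [-0.0016 -0.0014 -1.    ] turn 0.2 shift after turn [  3.5   0.7 141. ] now [  3.5   0.7 141. ] q [-0.35  0.45 -0.44  1.77  0.22  0.97 -1.77] F [-0.2 -0.1  0.2] w 0.0851 g 0.0
[321.09892105 227.51023952]
[321.17269581 147.74138562]
[320.86615596 276.20600712]
```

View pics/w3.png

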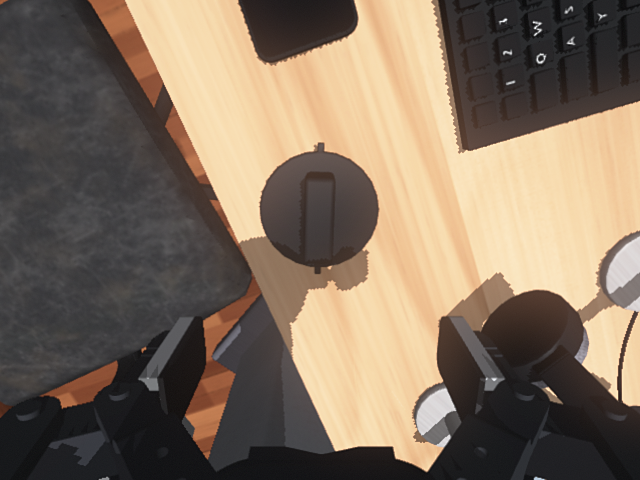

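The lid's pointers are at (320,147) and (318,270), with the disk centred at about (319,208).

```bash
python3 - <<'E'
from h import *
import pickle
w=pickle.load(open("w3.pkl","rb"))
m=(cv2.cvtColor(w["im"],cv2.COLOR_RGB2GRAY)[140:285,250:390]<75).astype(np.uint8)
m=cv2.morphologyEx(m,cv2.MORPH_OPEN,np.ones((13,13)))
c=max(cv2.findContours(m,0,1)[0],key=cv2.contourArea).reshape(-1,2)+[250,140]
P=np.array([onz(w,u,v,.02)[:2] for u,v in c[(c[:,1]<225)]])
A=np.c_[2*P,np.ones(len(P))];x=np.linalg.lstsq(A,(P**2).sum(1),rcond=None)[0];print("circle",x[:2],np.sqrt(x[2]+x[:2]@x[:2]))
a=onz(w,320,147,.017);b=onz(w,318,270,.017);print(a,b,(a+b)/2,np.linalg.norm(a-b),np.degrees(np.arctan2(*(a-b)[1::-1])))
to([*x[:2],.043],-50.9)
E
```

```text
circle [0.45578643 0.29093661] 0.047149945997002334
[0.51487289 0.34146216 0.017     ] [0.44144257 0.28353475 0.017     ] [0.47815773 0.31249846 0.017     ] 0.09352858606704047 38.269056068716466
t 10.25 tcp [0.4743 0.3081 0.1842] yaw -50.7 tilt z [-0.0012 -0.001  -1.    ] turn 0.2 shift after turn [-24.9   1.6 141.3] now [-24.9   1.6 141.3] q [-0.35  0.45 -0.44  1.77  0.22  0.97 -1.77] F [0.9 0.2 0.1] w 0.085 g 0.0
```

>>> arm_command:
  moves:
    - [0,0,0.6,4.3,0,15,85]
    - [0,0,0,0,0,25,85]
    - [0,0,0,0,0,30,75]
    - [0,0,0,0,0,28,65]
    - [0,0,0,0,0,22,55]
    - [0,0,0,0,0,13,50]
    - [0,0,0,0,0,6,50]
    - [0,0,0,0,0,1,45]
    - [0,0,0,0,0,0,10]
    - [0,0,0,0,0,0,10]
    - [0,0,0,0,0,0,10]
    - [0,0,0,0,0,0,10]
  squeeze: 70

```text
clock: 11.25
tcp_pos: [0.4787, 0.3116, 0.0463]
eef_rot: [0.944, 0.33, 0.001, -0.0]
wrist_force: [-0.1, -1.1, 4.8]
gripper_width: 0.0187
grip_force: 69.1
```

>>> arm_command:
  moves:
    - [0,0,0,0,0,0,10]
    - [0,0,0,0,0,0,10]

```text
clock: 11.42
tcp_pos: [0.4787, 0.3116, 0.0463]
eef_rot: [0.944, 0.33, 0.001, -0.0]
wrist_force: [-1.1, -0.6, 7.3]
gripper_width: 0.0186
grip_force: 69.5
```

```bash
python3 - <<'E'
from h import *
to([.4775,.311,.043],-51.3)
w=cam("wrist");save(w,"w4.png")
o=arm.get_obs();T=np.array(o["tcp_pos"])
print(proj(w,[.515,.341,.017]),proj(w,[.44,.281,.017]))
E
```

```text
t 11.4167 tcp [0.4787 0.3116 0.0463] yaw -51.5 tilt z [ 0.0018  0.0011 -1.    ] turn -0.2 shift after turn [-1.3 -0.3  3.3] now [-1.3 -0.3  3.3] q [-0.41  0.62 -0.37  1.88  0.34  0.7  -1.88] F [-1.1 -0.6  7.3] w 0.0186 g 69.5
[318.28131952 198.08492946] [319.33858695 403.16510967]
```

View pics/w4.png

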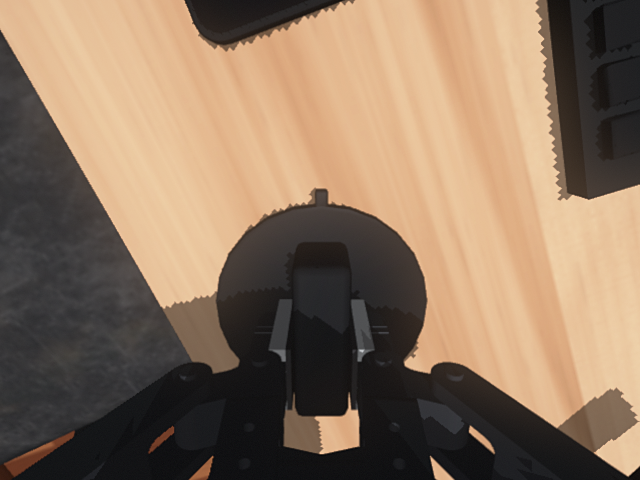

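The lid is gripped. The cap's far edge is at about (320,206), the bar's far top edge at (322,243) and the pointer tip at (320,189).

```bash
python3 - <<'E'
from h import *
w=cam("wrist");o=arm.get_obs();M=R.from_quat(o["eef_rot"]).as_matrix();T=np.array(o["tcp_pos"])
f=lambda u,v,z:(M.T@(onz(w,u,v,z)-T)*1000).round(1)
print("edge",f(320,206,.02),"bar",f(322,243,.049),f(322,414,.049),"ptr",f(320,189,.017),"L",f(218,297,.02),"R",f(427,297,.02))
E
```

```text
edge [44.2  0.3 26.4] bar [39.1  1.  -2.6] [-27.3   1.   -2.7] ptr [50.2  0.3 29.4] L [  5.9 -41.7  26.3] R [ 5.9 44.2 26.3]
```

>>> arm_command:
  moves:
    - [0,0,0,0,0,-3,10]
    - [0,0,0,0,0,-10,10]
    - [0,0,0,0,0,-20,10]
    - [0,0,0,0,0,-28,10]
    - [0,0,0,0,0,-30,10]
    - [0,0,0,0,0,-30,10]
    - [0,0,0,0,0,-30,10]
    - [0,0,0,0,0,-30,10]
    - [0,0,0,0,0,-30,10]
    - [0,0,0,0,0,-30,10]
    - [0,0,0,0,0,-20,10]
    - [0,0,0,0,0,-10,10]

```text
clock: 12.52
tcp_pos: [0.4783, 0.3118, 0.32]
eef_rot: [0.944, 0.33, 0.002, -0.001]
wrist_force: [-0.2, 0.5, -1.5]
gripper_width: 0.0187
grip_force: 68.5
```

```bash
python3 - <<'E'
from h import *
to([.40,.06,.31],-87.5)
to([.475,-.228,.31],-87.5)
E
```

```text
t 12.5167 tcp [0.4783 0.3118 0.32  ] yaw -51.5 tilt z [ 0.0037  0.0026 -1.    ] turn 36.0 shift after turn [-89.3 248.1   9.7] now [-218.1  148.2    9.1] q [-0.33  0.34 -0.46  1.58  0.16  1.26 -1.72] F [-0.2  0.5 -1.5] w 0.0187 g 68.5
t 12.5167 tcp [0.4783 0.3118 0.32  ] yaw -51.5 tilt z [ 0.0037  0.0026 -1.    ] turn 36.0 shift after turn [-26.9 539.1  10. ] now [-338.8  420.3    8.6] q [-0.33  0.34 -0.46  1.58  0.16  1.26 -1.72] F [-0.2  0.5 -1.5] w 0.0187 g 68.5
```

>>> arm_command:
  moves:
    - [0,0,5,0,0,0,10]
    - [0,0,7,0,0,0,10]
    - [0,0,7,0,0,0,10]
    - [0,0,7,0,0,0,10]
    - [0,0,7,0,0,0,10]
    - [0,0,3,-2,10,0,10]
    - [0,0,0,-3,20,0,10]
    - [0,0,0,-5,30,0,10]
    - [0,0,0,-5,30,0,10]
    - [0,0,0,-5,30,0,10]
    - [0,0,0,-5,30,0,10]
    - [0,0,0,-5,30,0,10]

```text
clock: 13.52
tcp_pos: [0.4554, 0.1283, 0.3156]
eef_rot: [1.0, 0.022, -0.001, 0.0]
wrist_force: [0.1, 0.0, -2.1]
gripper_width: 0.0185
grip_force: 68.6
```

>>> arm_command:
  moves:
    - [0,0,0,-5,30,0,10]
    - [0,0,0,-5,30,0,10]
    - [0,0,0,-5,30,0,10]
    - [0,0,0,-5,30,0,10]
    - [0,0,0,-2,30,0,10]
    - [0,0,0,2,30,0,10]
    - [0,0,0,4,30,0,10]
    - [0,0,0,4,25,0,10]
    - [0,0,0,4,22,0,10]
    - [0,0,0,2,16,0,10]
    - [0,0,0,0,8,0,10]
    - [0,0,0,0,0,0,10]

```text
clock: 14.52
tcp_pos: [0.462, -0.1526, 0.3156]
eef_rot: [1.0, 0.02, -0.001, 0.0]
wrist_force: [-0.0, -0.5, -1.8]
gripper_width: 0.0184
grip_force: 68.6
```

```bash
python3 - <<'E'
from h import *
to([.475,-.228,.19],-87.5)
w=cam("wrist");t=cam("top");import pickle;pickle.dump(w,open("w5.pkl","wb"))
for P in([.475,-.228,.128],[.513,-.2266,.128],[.438,-.23,.128]):print(proj(w,P))
cv2.imwrite("pics/w5.png",np.hstack([w["im"][:,100:540,::-1],cv2.resize(t["im"][180:300,340:430,::-1],(360,480),interpolation=cv2.INTER_CUBIC)]))
E
```

```text
t 14.5167 tcp [ 0.462  -0.1526  0.3156] yaw -87.7 tilt z [-1.3e-03 -2.0e-04 -1.0e+00] turn -0.2 shift after turn [  9.8  75.8 125.6] now [ 10.   75.8 125.6] q [ 0.24  0.16 -0.03  1.79  0.01  1.19 -1.33] F [-0.  -0.5 -1.8] w 0.0184 g 68.6
[417.02167248 200.87713076]
[420.99007948 151.5702397 ]
[414.24452538 245.45530166]
```

View pics/w5.png

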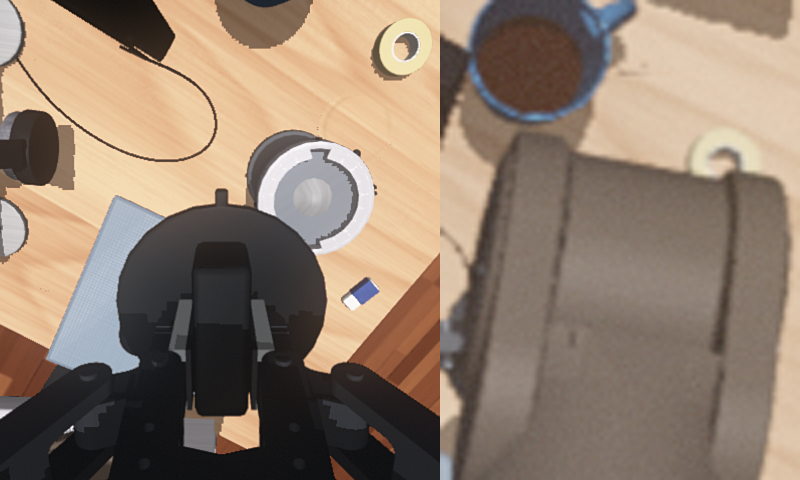

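The wrist view shows the whole mouth: the collar centre is at about (416,197), with slots near (419,153) and (420,245). I'll fit the circle and slot angles numerically.

```bash
cat > mouth.py <<'E'
from h import *
import pickle
w=pickle.load(open("w5.pkl","rb"))
g=cv2.cvtColor(w["im"],cv2.COLOR_RGB2HSV);m=((g[:,:,2]>200)&(g[:,:,1]<40)).astype(np.uint8)
m[:,:350]=0;m[:,485:]=0;m[:130]=0;m[262:]=0
c=max(cv2.findContours(m,0,1)[0],key=cv2.contourArea).reshape(-1,2)
c=cv2.convexHull(c).reshape(-1,2)
P=np.array([onz(w,u,v,.128)[:2] for u,v in c])
for i in range(3):
    A=np.c_[2*P,np.ones(len(P))];x=np.linalg.lstsq(A,(P**2).sum(1),rcond=None)[0];r=np.sqrt(x[2]+x[:2]@x[:2])
    e=np.abs(np.linalg.norm(P-x[:2],axis=1)-r);P=P[e<max(.002,np.median(e)*2)]
print("collar",x[:2].round(4),r.round(4),len(P))
c0=x[:2]
V=g[:,:,2].astype(float);S=g[:,:,1]
for rr in(.0345,.036,.038):
    row=[]
    for a in range(-180,180,2):
        p=proj(w,[c0[0]+rr*np.cos(np.radians(a)),c0[1]+rr*np.sin(np.radians(a)),.128])
        row.append(int(cv2.getRectSubPix(V.astype(np.float32),(1,1),tuple(map(float,p)))[0,0]))
    row=np.array(row);a=np.arange(-180,180,2)
    print(rr,"dark at",a[row<195].tolist())
E
python3 mouth.py
```

```text
collar [ 0.4754 -0.2269] 0.0453 39
0.0345 dark at [-180, -178, -176, -174, -172, -170, -8, -6, -4, -2, 0, 2, 4, 6, 8, 10, 112, 114, 116, 118, 120, 122, 124, 126, 128, 130, 132, 134, 136, 138, 140, 142, 144, 146, 148, 150, 152, 154, 156, 158, 160, 162, 164, 166, 168, 170, 172, 174, 176, 178]
0.036 dark at [-180, -178, -176, -174, -172, -170, -168, -8, -6, -4, -2, 0, 2, 4, 6, 8, 10, 112, 114, 116, 118, 120, 122, 124, 126, 128, 130, 132, 134, 136, 138, 140, 142, 144, 146, 148, 150, 152, 154, 156, 158, 160, 162, 164, 166, 168, 170, 172, 174, 176, 178]
0.038 dark at [-180, -178, -176, -174, -172, -170, -168, -8, -6, -4, -2, 0, 2, 4, 6, 8, 10, 12, 108, 110, 112, 114, 116, 118, 120, 122, 124, 126, 128, 130, 132, 134, 136, 138, 140, 142, 144, 146, 148, 150, 152, 154, 156, 158, 160, 162, 164, 166, 168, 170, 172, 174, 176, 178]
```

>>> arm_command:
  moves:
    - [0,0,0.8,2,10,0,10]
    - [0,0,0,2,15,10,10]
    - [0,0,0,2,18,15,10]
    - [0,0,0,2,15,20,10]
    - [0,0,0,2,10,20,10]
    - [0,0,0,0,6,18,10]
    - [0,0,0,0,0,15,10]
    - [0,0,0,0,0,10,10]
    - [0,0,0,0,0,5,10]
    - [0,0,0,0,0,0,10]
    - [0,0,0,0,0,0,10]

```text
clock: 15.53
tcp_pos: [0.4755, -0.2244, 0.2036]
eef_rot: [1.0, 0.015, 0.0, 0.0]
wrist_force: [-0.4, 0.0, -1.3]
gripper_width: 0.0181
grip_force: 68.6
```

```bash
python3 - <<'E'
from h import *
to([.4747,-.2275,.182],-88.5)
E
```

```text
t 15.5333 tcp [ 0.4755 -0.2244  0.2036] yaw -88.3 tilt z [ 6.e-04 -1.e-04 -1.e+00] turn 0.2 shift after turn [-0.8  3.1 21.6] now [-0.9  3.1 21.6] q [ 0.33  0.32  0.01  1.88 -0.    0.94 -1.2 ] F [-0.4  0.  -1.3] w 0.0181 g 68.6
```

>>> arm_command:
  moves:
    - [0,0,0,-0.8,3,8,10]
    - [0,0,0,0,0,8,10]
    - [0,0,0,0,0,6,10]
    - [0,0,0,0,0,3,10]
    - [0,0,0,0,0,3,10]
    - [0,0,0,0,0,2,10]
    - [0,0,0,0,0,2,10]
    - [0,0,0,0,0,1,10]
    - [0,0,0,0,0,0,10]

```text
clock: 16.28
tcp_pos: [0.4743, -0.2272, 0.1699]
eef_rot: [1.0, 0.015, -0.0, -0.0]
wrist_force: [0.5, 3.3, -2.7]
gripper_width: 0.0185
grip_force: 68.5
```

```bash
python3 - <<'E'
from h import *
to([.4747,-.2275,.1613],-88.5);print(arm.get_obs()["moment"])
E
```

```text
t 16.2833 tcp [ 0.4743 -0.2272  0.1699] yaw -88.3 tilt z [-2.e-04  6.e-04 -1.e+00] turn 0.2 shift after turn [0.4 0.3 8.6] now [0.4 0.3 8.6] q [ 0.34  0.36  0.01  1.91 -0.    0.87 -1.19] F [ 0.5  3.3 -2.7] w 0.0185 g 68.5
[ 0.68850503 -0.12782259  0.10659486]
```

The lugs are in the slots, 4 mm below the collar top. There is a slight side force toward +y, so I'll ease that way and go on down.

>>> arm_command:
  moves:
    - [0,0,0,0,-0.8,1,10]
    - [0,0,0,0,0,2,10]
    - [0,0,0,0,0,2,10]
    - [0,0,0,0,0,1.5,10]
    - [0,0,0,0,0,1,10]
    - [0,0,0,0,0,0,10]

```text
clock: 16.78
tcp_pos: [0.4741, -0.2272, 0.1623]
eef_rot: [1.0, 0.015, -0.0, 0.0]
wrist_force: [0.1, -0.3, -2.0]
gripper_width: 0.0185
grip_force: 68.6
```

```bash
python3 - <<'E'
from h import *
to([.4747,-.2275,.1613],-88.5);print(arm.get_obs()["moment"])
E
```

```text
t 16.7833 tcp [ 0.4741 -0.2272  0.1623] yaw -88.3 tilt z [-3.e-04 -2.e-04 -1.e+00] turn 0.2 shift after turn [0.6 0.3 1. ] now [0.6 0.3 1. ] q [ 0.34  0.37  0.01  1.92 -0.    0.85 -1.19] F [ 0.1 -0.3 -2. ] w 0.0185 g 68.6
[-0.010823   -0.07275602 -0.03456233]
```

>>> arm_command:
  moves:
    - [0,0,0,0.3,0,0.5,10]
    - [0,0,0,0,0,0.5,10]
    - [0,0,0,0,0,0.5,10]
    - [0,0,0,0,0,0,10]

```text
clock: 17.12
tcp_pos: [0.4746, -0.2271, 0.1613]
eef_rot: [1.0, 0.015, 0.0, 0.0]
wrist_force: [-0.7, 0.4, 1.2]
gripper_width: 0.0186
grip_force: 69.1
```

>>> arm_command:
  moves:
    - [0,0,2,0,0,0,10]
    - [0,0,2,0,0,0,10]
    - [0,0,0,0,0,0,10]

```text
clock: 17.37
tcp_pos: [0.4749, -0.2269, 0.1613]
eef_rot: [1.0, -0.021, 0.0, 0.0]
wrist_force: [-0.4, 0.9, 1.1]
gripper_width: 0.0191
grip_force: 68.9
```

```bash
python3 - <<'E'
from h import *
to([.4747,-.2275,.1613],-128.3);print(arm.get_obs()["moment"])
E
```

```text
t 17.3667 tcp [ 0.4749 -0.2269  0.1613] yaw -92.4 tilt z [ 7.e-04 -1.e-04 -1.e+00] turn 35.9 shift after turn [0.2 0.6 0. ] now [-0.2  0.7  0. ] q [ 0.33  0.37  0.02  1.92 -0.01  0.85 -1.26] F [-0.4  0.9  1.1] w 0.0191 g 68.9
[ 0.10302008 -0.04083907 -0.02043214]
```

>>> arm_command:
  moves:
    - [0,0,3,0,0,0,10]
    - [0,0,4,0,0,0,10]
    - [0,0,4,0,0,0,10]
    - [0,0,4,0,0,0,10]
    - [0,0,4,0,0,0,10]
    - [0,0,4,0,0,0,10]
    - [0,0,3,0,0,0,10]
    - [0,0,0,0,0,0,10]
    - [0,0,0,0,0,0,10]

```text
clock: 18.12
tcp_pos: [0.4749, -0.2265, 0.1613]
eef_rot: [0.97, -0.243, 0.0, -0.0]
wrist_force: [-0.4, 2.3, 2.6]
gripper_width: 0.0185
grip_force: 69.1
```

```bash
python3 - <<'E'
from h import *
to([.4747,-.2271,.1613],-128.3);print(arm.get_obs()["moment"])
w=cam("wrist");save(w,"w6.png");import pickle;pickle.dump(w,open("w6.pkl","wb"))
# predicted spots: pointer tips (lid angle now) and features for slot angle 1.7
M=R.from_quat(arm.get_obs()["eef_rot"]).as_matrix();a=np.degrees(np.arctan2(M[1,0],M[0,0]));print("lid angle",a)
for nm,an,r,z in[("ptr",a,.049,.132),("stud",1.7-40,.049,.122),("lock",1.7-80,.049,.122),("rib",1.7,.049,.122)]:
    print(nm,proj(w,[.4747+r*np.cos(np.radians(an)),-.2271+r*np.sin(np.radians(an)),z]).round(1))
E
```

```text
t 18.1167 tcp [ 0.4749 -0.2265  0.1613] yaw -118.1 tilt z [ 5.e-04  2.e-04 -1.e+00] turn 10.2 shift after turn [0.2 0.6 0. ] now [0.1 0.6 0. ] q [ 0.24  0.37  0.13  1.93 -0.06  0.84 -1.65] F [-0.4  2.3  2.6] w 0.0185 g 69.1
[ 0.64675761 -0.13373165  0.06045726]
lid angle -28.128192397109025
ptr [322.5 193.3]
stud [343.6 190.2]
lock [411.5 229.6]
rib [263.5 203.9]
```

```bash
python3 - <<'E'
from h import *
import pickle
w=pickle.load(open("w5.pkl","rb"));G=cv2.cvtColor(w["im"],cv2.COLOR_RGB2GRAY)
for z in(.121,):
  for r in(.048,.049,.050):
    f=lambda a:int(G[tuple(np.round(proj(w,[.4752+r*np.cos(np.radians(a)),-.2271+r*np.sin(np.radians(a)),z])).astype(int)[::-1])])
    print(r,[(a,f(a)) for a in range(-100,20,2) if f(a)<110])
# outline blobs: dark pixels in annulus
m=(G<90).astype(np.uint8);M=np.zeros_like(m);M[130:230,435:485]=1
n,l,s,c=cv2.connectedComponentsWithStats(m*M)
for i in range(1,n):
    p=onz(w,*c[i],.121)-[.4752,-.2271,0];print(c[i].round(1),s[i,4],np.hypot(p[0],p[1]).round(4),np.degrees(np.arctan2(p[1],p[0])).round(1))
E
```

```text
0.048 [(-76, 87), (-74, 78), (-40, 64), (-38, 70), (-36, 69), (2, 100), (4, 88), (6, 100), (10, 89), (12, 84), (14, 85), (16, 85), (18, 84)]
0.049 [(-82, 86), (-76, 71), (-40, 106), (-38, 85), (-36, 71), (12, 99), (14, 90), (16, 87), (18, 89)]
0.05 [(8, 108), (14, 96), (16, 92), (18, 90)]
[457.  151.8] 21 0.0478 -37.3
[474.5 186.5] 6 0.0482 -76.0
[475.2 193. ] 4 0.0487 -82.3
[457.  195.5] 4 0.0343 -83.4
[456.  204.5] 4 0.0345 -95.7
[454.7 209. ] 3 0.0345 -102.0
[451.  217.5] 2 0.0349 -114.3
[448.3 221. ] 3 0.0347 -120.1
[445. 225.] 1 0.0348 -126.9
[442.5 227.5] 2 0.0348 -131.5
```

The stud is measured at −37.3° to −38°, which agrees with slots at about 2° less 40°. Turning the last 10°.

>>> arm_command:
  moves:
    - [0,0,3,0,0,0,10]
    - [0,0,3,0,0,0,10]
    - [0,0,2,0,0,0,10]
    - [0,0,2,0,0,0,10]
    - [0,0,0,0,0,0,10]
    - [0,0,0,0,0,0,10]
    - [0,0,0,0,0,0,10]
    - [0,0,0,0,0,0,10]

```text
clock: 18.83
tcp_pos: [0.475, -0.2267, 0.1613]
eef_rot: [0.945, -0.327, 0.0, -0.0]
wrist_force: [2.5, 4.6, 4.1]
gripper_width: 0.0184
grip_force: 69.3
```

```bash
python3 - <<'E'
from h import *
to([.4747,-.2271,.1613],-128.1);print(arm.get_obs()["moment"])
w=cam("wrist");G=cv2.cvtColor(w["im"],cv2.COLOR_RGB2GRAY)
o=arm.get_obs();T=o["tcp_pos"]
# pointer column: darkest vs collar in rows just beyond the cap edge; stud below it
for nm,an,r,z in[("ptr",-38.1,.049,.132),("stud",-37.6,.049,.121)]:
    print(nm,proj(w,[.4747+r*np.cos(np.radians(an)),-.2271+r*np.sin(np.radians(an)),z]).round(1))
for v in range(176,214,3):print(v,G[v,296:346:2].tolist())
s=cam("scene");H=cv2.cvtColor(s["im"],cv2.COLOR_RGB2GRAY)
t=cam("top")
p=proj(s,[.505,.086,.17]).round().astype(int);print("headset cushion in scene",p,H[p[1]-6:p[1]+7:4,p[0]-10:p[0]+11:4].tolist())
E
```

```text
t 18.8333 tcp [ 0.475  -0.2267  0.1613] yaw -128.2 tilt z [ 8.e-04  2.e-04 -1.e+00] turn -0.1 shift after turn [-0.   0.5  0. ] now [-0.   0.5  0. ] q [ 0.21  0.37  0.17  1.93 -0.08  0.84 -1.81] F [2.5 4.6 4.1] w 0.0184 g 69.3
[ 0.94951721 -0.5538472   0.1593442 ]
ptr [322.3 193.5]
stud [321.2 188.1]
176 [77, 77, 78, 77, 75, 75, 75, 74, 74, 74, 73, 73, 72, 73, 73, 73, 73, 72, 73, 73, 73, 71, 72, 73, 72]
179 [76, 76, 75, 76, 75, 74, 73, 73, 73, 72, 72, 72, 72, 72, 72, 71, 71, 71, 72, 71, 71, 70, 72, 71, 71]
182 [75, 75, 74, 73, 72, 71, 71, 71, 70, 70, 70, 70, 70, 70, 69, 70, 70, 69, 69, 69, 68, 68, 68, 69, 69]
185 [73, 72, 73, 72, 71, 70, 72, 70, 69, 69, 70, 59, 57, 58, 65, 64, 67, 63, 62, 68, 65, 68, 68, 69, 68]
188 [70, 68, 67, 66, 66, 66, 66, 67, 67, 57, 47, 47, 47, 46, 45, 48, 62, 60, 63, 64, 63, 63, 62, 63, 62]
191 [69, 68, 70, 70, 70, 69, 70, 69, 64, 45, 53, 53, 52, 53, 53, 50, 46, 60, 63, 67, 68, 66, 66, 66, 65]
194 [71, 75, 77, 78, 72, 82, 85, 87, 63, 47, 62, 69, 69, 69, 69, 54, 42, 70, 66, 82, 78, 74, 72, 69, 68]
197 [95, 95, 94, 94, 95, 93, 92, 93, 93, 73, 59, 68, 66, 68, 66, 49, 66, 73, 74, 90, 89, 88, 88, 88, 89]
200 [95, 96, 96, 97, 98, 80, 80, 110, 117, 107, 54, 67, 66, 65, 62, 48, 131, 123, 106, 90, 96, 86, 81, 89, 90]
203 [229, 235, 236, 241, 245, 247, 251, 181, 204, 157, 53, 66, 64, 63, 59, 44, 90, 210, 245, 221, 200, 236, 231, 220, 213]
206 [118, 75, 56, 47, 38, 35, 35, 36, 37, 39, 56, 66, 66, 63, 61, 51, 41, 34, 33, 34, 34, 39, 47, 35, 66]
209 [59, 63, 64, 65, 66, 69, 68, 67, 67, 67, 67, 66, 66, 66, 64, 64, 63, 64, 63, 62, 63, 60, 59, 58, 56]
212 [68, 69, 67, 67, 68, 68, 67, 67, 66, 66, 67, 67, 66, 65, 65, 64, 65, 64, 64, 64, 63, 65, 64, 63, 63]
headset cushion in scene [253 204] [[164, 173, 180, 105, 73, 136], [71, 93, 132, 161, 166, 130], [61, 67, 68, 77, 68, 65], [50, 81, 63, 69, 63, 55]]
```

The stud (columns 314–328, centre 321) stands directly behind the pointer (316–327, centre 321.5), and the lid is held at the half turn. Handing in.

```bash
python3 -c "
from bench import arm
print(arm.hand_in())"
```

```text
the job is handed in; nothing more can be done
None
```

I handed the job in at about 19 s: the headset hangs by itself at the middle of the bar, and the lid is seated, gripped and held at the half turn, its pointer at the round stud; the judge's result was not shown.

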